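Unpack the nested bisque casserole

ROBOT

A 6-joint arm with a two-finger parallel gripper is mounted at the origin on the work surface. World frame = base frame: x ahead of the robot, y to its left, z up, the work surface at z = 0. Lengths are in mm, angles in rad, forces in N, time in s.
With the tool pointing down it reaches from about 275 to 750 mm from the base axis. Payload 10.2 kg.
Tool frame: the origin (TCP) lies on the centre line of the jaws, within the pads' length; the fingertips stand 17 mm ahead of it and the grasp point (between the pads) lies 2 mm behind it; z points along the fingers, y is the line along which they close (so a half turn about z gives the same grasp; the last joint's range is limited). The gripper opens to 85 mm and grips with 20 to 120 N. Pads are 22 mm wide; open, the fingers measure 114 mm over their backs; the gripper's body (76 mm by 85 mm) begins 54 mm behind the grasp point. The pads swing forward as they close: fully open they stand 13 mm farther back than shut.
Start: joints at [-1.564, 0.313, 1.498, -0, 1.331, -0.223], TCP at [119.572, -511.208, 224.594] pointing down, gripper open.
Joint ranges: [-2.94, 2.94], [-0.97, 2.17], [0.19, 2.56], [-1.23, 4.37], [0.02, 3.11], [-2.88, 2.88]. Speed limits (rad/s): [2.39, 2.39, 3.01, 3.14, 3.14, 3.14].

INTERFACE

Orientations are given as a unit quaternion [w, x, y, z].
In Python, from rig import ctrl gives the robot as it stands. The module is installed in compiled form; this text tells all that it offers.
- The arm moves only by the shell command python3 -m jog 'ROWS' [FORCE]. ROWS is JSON, a list of rows, each an object with "delta_pos": the shift along the world's x, y, z in mm, a list of three; "angular": the turn, a rotation vector about the world's x, y, z in rad, a list of three; "fingers": the opening, from 0 (shut) to 1 (fully open). In form: [{"delta_pos": [tx, ty, tz], "angular": [rx, ry, rz], "fingers": fingers}, ...]. A call has 1 to 10 rows; each row is the pose to reach, as a shift and turn from the pose commanded when the call began; what a row does not reach only later rows make up. A row lasts 1/8 s, in which the tool goes at most 62.5 mm and 10.7 degrees, less where a joint would pass 70% of its speed; a pose out of reach is approached as far as the arm can. A call with a gripper value outside its range is refused whole. The fingers move at their own pace and stop on an object; FORCE is the grip in N (left out, the last holds). Time passes only in rows, so rows that repeat a pose let the fingers close. It gives the time, the measured TCP pose, the force, the opening and the grip force at its end, in the units of the state.
- ctrl.sense(): the state, without advancing time (a new reading comes with each control period).
- ctrl.capture(name): name is "scene" or "top" or "wrist"; returns a dict with "pixels" (400x640x3 uint8, blue, green, red), "fx", "fy", "cx", "cy" (pixels), "R" (3x3) and "t" (3): a world point X has camera coordinates R X + t. Camera axes: x right, y down, z forward; pixel columns grow to the right and rows downward; lengths in mm; the calibration is good to about 2 mm. A picture is of the moment at which its call begins. There is no depth.
- ctrl.finish_job(): hands the job in; it is judged then, once.
The state is a dict: "time_s": time; "joints": joint angles; "dq": joint speeds; "tau": joint torques, N m; "eef_pos": TCP position; "ee_rot": TCP orientation; "force": force on the tool from outside, world axes, zero at the start; "wrist_torque": the same for the moment, N m; "grip_width": opening from 0.0 (shut) to 1.0 (fully open); "grip_force": force on a finger pad.
Only numpy, scipy, OpenCV 4.12 (cv2) and the standard library are available. Lean on these libraries where they do the work, as an engineer would, in place of code of your own. Each camera call takes 0.05 s, during which the arm holds its last target. There are 200 camera calls.

TASK

The casserole at the front edge of the drying rack came out of the bisque kiln with a beaker nested inside. Lift its lid off by the knob and lay it gently, knob up, wholly on the plaster bat; then lift out the beaker and set it down gently, upright, with its whole foot on the empty setter on the ware board. Leave the casserole where it stands, and do not knock the rack or disturb the other things on the bench.

Things in the scene. Friction and masses are not known exactly. Their poses are not given: they have to be found in the camera images.
- rack: Fixed wooden drying rack along the bench's back. Slatted deck 720 wide (its y) x 170 deep (its x), underside 310 above the bench, 18 thick; ware stands on its rear half, up to 480 high. 30 mm square legs at the four corners, else open. Origin: on the bench under the middle of the deck's front edge, which is nearest the robot; its x points away from the robot, under the deck; z up.
- casserole: Buff round casserole on the bench, its centre 25 to 38 mm behind the rack's front edge, in one of three places side by side. Outer radius 82, rim 96 high, wall 7 (inner radius 75 from 50 up, 71 at 22, about 60 at the floor), inner floor 8 above the bench; two lugs along its y reach 97 from the centre, 72 high. Loose, 1.2 kg. Origin: centre of its underside, z up.
- lid: The casserole's loose buff lid, 0.3 to 0.5 kg. Round plate of radius 82, 8 thick, domed to 24 above the origin; below it a plug of radius 70, 5 deep, sits in the pot's rim with 5 mm play. Origin: centre of the plug's flat underside, z up to the knob. On the pot the origin is 91 above the bench; laid on a flat surface it rests on the plug, origin at that surface.
- lid_knob: The knob in the middle of the lid, one piece with it: round, radius 17 (34 across) from 35.5 to 51.5 above the lid's origin, top at 55.5, neck below of radius 11 to 12. Origin: foot of the knob, on the lid's axis, 23.5 above the lid's origin; z up.
- beaker: Small cream bisque beaker (open tumbler) standing upright on the floor inside the casserole, near its middle, under the lid. Outer radius 25 (50 across) above the bottom 12 mm, foot radius 21, height 80, wall 4, about 80 g. Its rim is 8 below the casserole's rim. Origin: centre of its foot, z up.
- bat: White plaster bat, a fixed slab 230 x 230 x 35 thick lying empty on the bench to the left or right in front. Origin: centre of its underside; top at 35; x and y along its edges.
- board: Plywood ware board, fixed, 210 x 210 x 18 thick, on the bench on the other side from the bat. On it four round setters in a square, 52 each way from its centre; three carry beakers and one is empty. Origin: centre of its underside.
- setter: The empty setter on the ware board: a flat white ceramic disc of radius 36, 8 thick, fixed. Origin: centre of its underside, which is at 18 above the bench, so that its top is at 26. The beaker's foot belongs on it.
- jar: Bystander: cream lidded jar, radius 45, 119 high, standing in another of the places at the rack's front edge. Origin: centre of its foot.
- vase: Bystander: tall cream vase, radius 42, 210 high, standing in another of the places at the rack's front edge. Origin: centre of its foot.
- wheel: Bystander, fixed: banding wheel (turntable) in front of the robot, disc radius 90, top at 56, with a slender dark vase of radius 34 on it, 171 high in all. Origin: centre of its base.
- glaze: Bystander: plastic glaze jar, radius 38, 100 high, outside the rack's left end. Origin: centre of its foot.
- cup1: Bystander: beaker like the one in the casserole (radius 25) standing on its own setter (radius 36, 8 thick; 88 high together, 106 above the bench), on the ware board. Loose. Origin: centre of the setter's underside.
- cup2: Bystander: beaker like the one in the casserole (radius 25) standing on its own setter (radius 36, 8 thick; 88 high together, 106 above the bench), on the ware board. Loose. Origin: centre of the setter's underside.
- cup3: Bystander: beaker like the one in the casserole (radius 25) standing on its own setter (radius 36, 8 thick; 88 high together, 106 above the bench), on the ware board. Loose. Origin: centre of the setter's underside.
- pot1: Bystander: small plastic colour jar, radius 26, 65 high, between the banding wheel and the ware at the rack. Origin: centre of its foot.
- pot2: Bystander: small plastic colour jar, radius 26, 65 high, between the banding wheel and the ware at the rack. Origin: centre of its foot.
There are look-alikes about, which are no part of the job. Leave any purple or red look-alike of the lid alone.

How it is judged:
By the outcome, as a careful person would: the job done as asked, in the order asked, and still so for the second after the job is handed in, with the robot touching nothing.
It also fails if it takes over 67 s, if anything falls off the work surface, if the arm or the gripper's body presses on something with over 40 N, if the wrist force passes 120 N, or if a joint passes its speed limit or range.

## Working session

There is one attempt and no reset: what is moved stays moved. The work goes in short steps, Python scripts to look and compute and a shell command to move; the robot and the scene stay as the last step left them, time stands still between calls to the robot, and variables do not carry over. Pictures are saved under pics/ and viewed, at most 10 in all, crops included, and the job is handed in when it is done.

```bash
mkdir -p pics
cat > h.py <<'E'
import numpy as np, cv2
from rig import ctrl
def cap(n):
    c=ctrl.capture(n); 
    for k in("R","t"): c[k]=np.array(c[k],float)
    c["pixels"]=np.array(c["pixels"],np.uint8); return c
def ray(c,u,v):
    d=c["R"].T@np.array([(u-c["cx"])/c["fx"],(v-c["cy"])/c["fy"],1]); return -c["R"].T@c["t"],d
def onz(c,u,v,z):
    o,d=ray(c,u,v); return o+d*(z-o[2])/d[2]
def proj(c,X):
    p=c["R"]@np.array(X,float)+c["t"]; return c["fx"]*p[0]/p[2]+c["cx"],c["fy"]*p[1]/p[2]+c["cy"]
E
python3 - <<'E'
from h import *
for n in("scene","top"):
    c=cap(n); cv2.imwrite(f"pics/{n}0.png",c["pixels"]); np.save(f"{n}0.npy",c,allow_pickle=True)
    print(n,c["fx"],c["cx"],c["cy"],c["R"].round(2).tolist(),(-c["R"].T@c["t"]).round())
s=ctrl.sense(); print(s)
E
```

```text
scene 367.76359719706426 315.3518492580215 205.69568978027417 [[-0.84, 0.54, -0.01], [0.44, 0.68, -0.58], [-0.31, -0.5, -0.81]] [ 785.  658. 1030.]
top 477.8477012155565 315.62298491453294 194.19837011724888 [[-0.01, -1.0, -0.0], [-0.98, 0.01, -0.2], [0.2, -0.0, -0.98]] [ 114.   86. 1722.]
{'time_s': 0.1, 'joints': array([-1.56440505e+00,  3.13387280e-01,  1.49830811e+00, -1.26419142e-05,
        1.33100549e+00, -2.23369516e-01]), 'dq': array([ 0.000356  , -0.00219847, -0.0017476 , -0.00046686, -0.00163826,
        0.00058737]), 'tau': array([ 1.12698737e-03, -4.12902939e+01, -2.60142928e+01, -2.55913201e-04,
        3.05699643e-03, -8.20793076e-06]), 'eef_pos': array([ 119.56500769, -510.97847102,  224.11572156]), 'ee_rot': array([-5.51521975e-04,  9.93408176e-01,  1.14629351e-01,  5.38944163e-05]), 'force': array([-0.30044705, -0.00248372, -0.28549853]), 'wrist_torque': array([-0.00698247,  0.00180583, -0.02266741]), 'grip_force': 0.0, 'grip_width': 0.9978459206354642}
```

View pics/scene0.png

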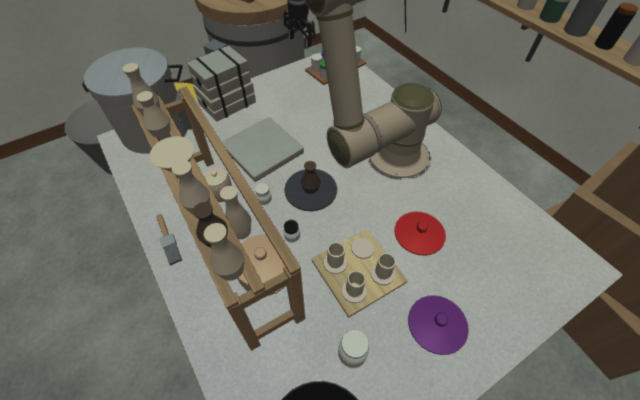

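View pics/top0.png

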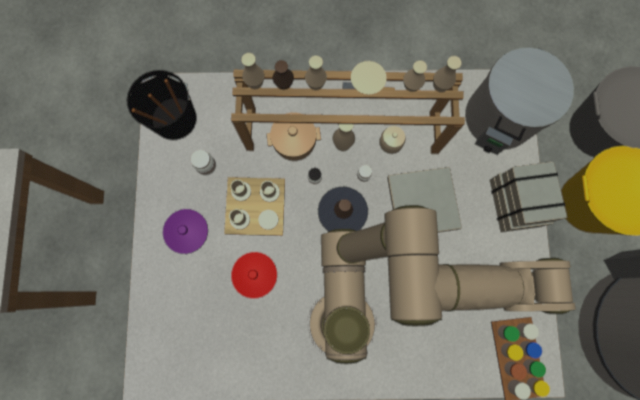

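The top view shows the buff casserole at (293,138) with its knob at (292,131), under the rack's front edge (row ~119). The only other lids are purple at (186,231) and red at (254,275). Buff at the rack's edge fits the description, so those two are the look-alikes. The bat is at (425,200), the wheel at (344,207), and the empty setter at (268,219), the plain disc with no beaker. I'll confirm in one enlarged crop and measure.

Run:
```python
from h import *
T=np.load("top0.npy",allow_pickle=True).item();S=np.load("scene0.npy",allow_pickle=True).item()
a=cv2.resize(T["pixels"][100:245,215:315],None,fx=4,fy=4,interpolation=cv2.INTER_CUBIC)
b=cv2.resize(S["pixels"][215:360,210:310],None,fx=4,fy=4,interpolation=cv2.INTER_CUBIC)
cv2.imwrite("pics/crop.png",np.hstack([a,b]))
def show(n,u,v,z): print(n,onz(T,u,v,z).round())
show("knob",292,131,146);show("pot",293,141,99);show("red",253,274,30)
show("setter",268.5,219.5,26);show("wheel",343,210,56);show("jar",394,134,119);show("vase",346,128,210);show("pot1",315,175,65);show("pot2",365,172,65)
for u,v in((233,119),(463,121)):show("rackfront",u,v,328)
# bat mask: slab contour
hsv=cv2.cvtColor(T["pixels"],cv2.COLOR_BGR2HSV)
print("batpix",hsv[185,420],"bench",hsv[180,600-220], "board",hsv[185,255],hsv[219,268],"lid",hsv[145,285])
for u,v in((388,174),(452,168),(462,228)):show("batcorner",u,v,35)
for u,v in((228,177),(285,178),(284,236),(224,235)):show("board",u,v,18)
```

```text
knob [655. 165. 146.]
pot [633. 163.  99.]
red [172. 308.  30.]
setter [364. 256.  26.]
wheel [391. -10.  56.]
jar [ 648. -192.  119.]
vase [641. -18. 210.]
pot1 [517.  87.  65.]
pot2 [526. -92.  65.]
rackfront [633. 337. 328.]
rackfront [ 617. -369.  328.]
batpix [ 41  20 142] bench [ 34  11 159] board [ 21  97 150] [ 42  25 183] lid [ 19  84 177]
batcorner [ 524. -178.   35.]
batcorner [ 544. -412.   35.]
batcorner [ 324. -432.   35.]
board [525. 406.  18.]
board [518. 197.  18.]
board [305. 201.  18.]
board [312. 415.  18.]
```

View pics/crop.png

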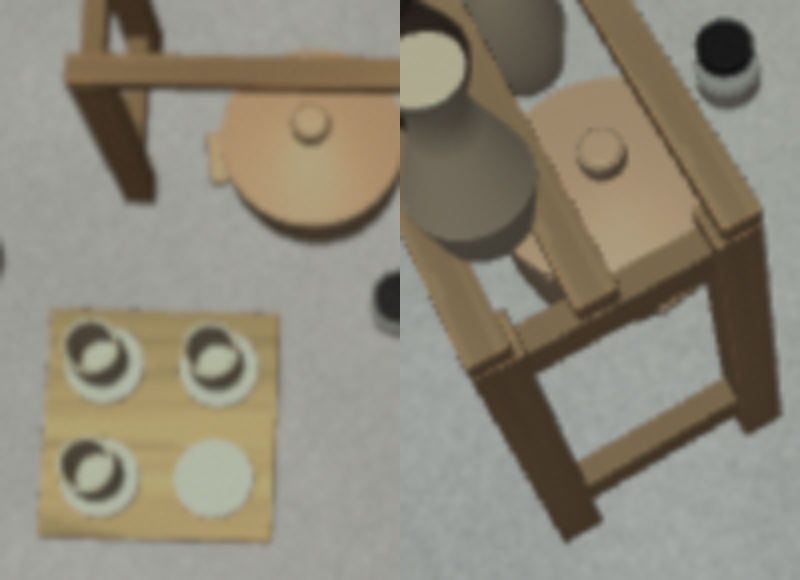

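The crop confirms the buff lid on the pot, with its knob at top-view (292.8,130.8) and scene-view (260.2,253), and the bare setter at top-view (268.2,219.5). Next I'll triangulate the knob and check the wrist camera mounting.

```bash
cat >> h.py <<'E'
def tri(p,q):
    (o1,d1),(o2,d2)=p,q
    A=np.stack([d1,-d2],1); s=np.linalg.lstsq(A,o2-o1,rcond=None)[0]
    a,b=o1+s[0]*d1,o2+s[1]*d2; return (a+b)/2,np.linalg.norm(a-b)
from scipy.spatial.transform import Rotation as Ro
def tool():
    s=ctrl.sense(); w,x,y,z=s["ee_rot"]; return np.array(s["eef_pos"]),Ro.from_quat([x,y,z,w]).as_matrix()
E
python3 - <<'E'
from h import *
T=np.load("top0.npy",allow_pickle=True).item();S=np.load("scene0.npy",allow_pickle=True).item()
print(tri(ray(T,292.6,130.8),ray(S,260.2,252.8)))
print("setter",tri(ray(T,268.2,219.5),ray(S,362.5,247)))
for u,v in((240,122.3),(292,122.3),(455,124)):print("edge",onz(T,u,v,310).round())
W=cap("wrist");p,R=tool(); c=-W["R"].T@W["t"]
print("cam in tool",(R.T@(c-p)).round(),"cam axes in tool",(R.T@W["R"].T).round(2).tolist(),W["fx"])
print(R.round(3).tolist())
E
```

```text
(array([658.34865989, 163.19372119, 136.20495029]), np.float64(0.6360803465577155))
setter (array([364.72719111, 256.78482064,  24.72013296]), np.float64(0.25064463018660904))
edge [629. 318. 310.]
edge [627. 156. 310.]
edge [ 614. -350.  310.]
cam in tool [  72.    1. -149.] cam axes in tool [[0.0, -0.96, -0.28], [1.0, 0.0, 0.0], [-0.0, -0.28, 0.96]] 353.99673125958867
[[0.974, 0.228, 0.0], [0.228, -0.974, 0.001], [0.0, -0.001, -1.0]]
```

```bash
python3 -m jog '[{"delta_pos":[60,50,100],"angular":[0,0,0.18],"fingers":1},{"delta_pos":[90,80,110],"angular":[0,0,0.36],"fingers":1},{"delta_pos":[120,110,110],"angular":[0,0,0.54],"fingers":1},{"delta_pos":[150,140,110],"angular":[0,0,0.72],"fingers":1},{"delta_pos":[180,175,110],"angular":[0,0,0.9],"fingers":1},{"delta_pos":[200,210,110],"angular":[0,0,1.08],"fingers":1},{"delta_pos":[220,245,110],"angular":[0,0,1.26],"fingers":1},{"delta_pos":[240,280,110],"angular":[0,0,1.4],"fingers":1},{"delta_pos":[260,310,110],"angular":[0,0,1.5],"fingers":1},{"delta_pos":[260,310,110],"angular":[0,0,1.5],"fingers":1}]'
```

```text
time_s: 1.4
eef_pos: [380.2, -199.7, 334.6]
ee_rot: [-0.0, 0.647, 0.762, 0.0]
force: [0.1, 0.5, 0.6]
grip_width: 1.004
grip_force: 0.0
```

```bash
python3 -m jog '[{"delta_pos":[10,40,0],"angular":[0,0,0.18],"fingers":1},{"delta_pos":[20,80,0],"angular":[0,0,0.36],"fingers":1},{"delta_pos":[30,120,0],"angular":[0,0,0.54],"fingers":1},{"delta_pos":[40,160,0],"angular":[0,0,0.72],"fingers":1},{"delta_pos":[50,200,0],"angular":[0,0,0.9],"fingers":1},{"delta_pos":[60,240,0],"angular":[0,0,1.08],"fingers":1},{"delta_pos":[70,280,0],"angular":[0,0,1.26],"fingers":1},{"delta_pos":[80,320,0],"angular":[0,0,1.42],"fingers":1},{"delta_pos":[90,350,0],"angular":[0,0,1.51],"fingers":1},{"delta_pos":[90,350,0],"angular":[0,0,1.51],"fingers":1}]' && python3 -m jog '[{"delta_pos":[0,0,-10],"angular":[0.016,-0.16,0],"fingers":1},{"delta_pos":[0,0,-20],"angular":[0.032,-0.32,0],"fingers":1},{"delta_pos":[0,0,-40],"angular":[0.048,-0.48,0],"fingers":1},{"delta_pos":[10,0,-60],"angular":[0.064,-0.64,0],"fingers":1},{"delta_pos":[20,0,-80],"angular":[0.078,-0.78,0],"fingers":1},{"delta_pos":[30,0,-90],"angular":[0.078,-0.78,0],"fingers":1},{"delta_pos":[30,0,-90],"angular":[0.078,-0.78,0],"fingers":1}]'
python3 - <<'E'
from h import *
W=cap("wrist"); np.save("w1.npy",W,allow_pickle=True); cv2.imwrite("pics/w1.png",W["pixels"])
p,R=tool(); print(p.round(1),R.round(3).tolist(),ctrl.sense()["joints"].round(2)); print("expect knob px",proj(W,[656,164,140]))
E
```

```text
time_s: 2.65
eef_pos: [469.9, 149.4, 333.9]
ee_rot: [-0.001, -0.05, 0.999, -0.0]
force: [-0.0, -1.1, 0.2]
grip_width: 0.996
grip_force: 0.0
time_s: 3.52
eef_pos: [500.7, 148.1, 244.9]
ee_rot: [0.38, -0.045, 0.924, 0.019]
force: [-0.6, 0.7, 1.1]
grip_width: 0.994
grip_force: 0.0
[500.8 148.3 245.6] [[-0.705, -0.098, 0.702], [-0.068, 0.995, 0.07], [-0.706, 0.001, -0.709]] [ 0.04 -0.04  2.06  0.12  0.34 -1.72]
expect knob px (np.float64(317.4681803782206), np.float64(206.67323753060163))
```

View pics/w1.png

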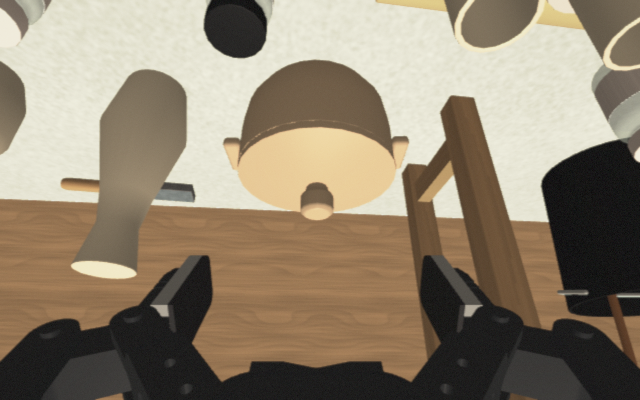

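The knob is at pixel (317,206), right where the estimate predicts (317.5,206.7). It sits centred between the jaws, so I'll approach along the tool axis.

```bash
python3 -m jog '[{"delta_pos":[30,3,-7],"angular":[0,0,0],"fingers":1},{"delta_pos":[60,6,-15],"angular":[0,0,0],"fingers":1},{"delta_pos":[85,9,-40],"angular":[0,0,0],"fingers":1},{"delta_pos":[110,11,-65],"angular":[0,0,0],"fingers":1},{"delta_pos":[122,12,-77],"angular":[0,0,0],"fingers":1},{"delta_pos":[133,13,-88],"angular":[0,0,0],"fingers":1},{"delta_pos":[143,14,-98],"angular":[0,0,0],"fingers":1},{"delta_pos":[152,15,-107],"angular":[0,0,0],"fingers":1},{"delta_pos":[152,15,-107],"angular":[0,0,0],"fingers":1}]'
python3 - <<'E'
from h import *
W=cap("wrist"); np.save("w2.npy",W,allow_pickle=True); cv2.imwrite("pics/w2.png",W["pixels"])
p,R=tool(); print(p.round(1),R[:,2].round(3),ctrl.sense()["joints"].round(2)); print("expect knob px",proj(W,[656,164,134.5]),proj(W,p))
E
```

```text
time_s: 4.7
eef_pos: [651.9, 163.8, 137.1]
ee_rot: [0.381, -0.045, 0.923, 0.019]
force: [-0.3, -0.3, -0.5]
grip_width: 1.002
grip_force: 0.0
[651.7 163.8 137.5] [ 0.702  0.07  -0.708] [ 0.06  0.44  1.8   0.21  0.13 -1.81]
expect knob px (np.float64(317.3063773317641), np.float64(251.77553599258206)) (np.float64(317.93772907385534), np.float64(254.8296800281384))
```

View pics/w2.png

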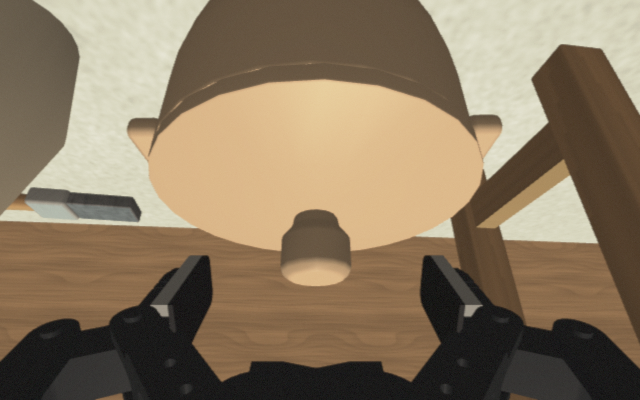

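The knob (columns 281–351, row ~253) lies centred between the jaws (211–421). Closing.

```bash
python3 -m jog '[{"delta_pos":[0,0,0],"angular":[0,0,0],"fingers":0.3},{"delta_pos":[0,0,0],"angular":[0,0,0],"fingers":0.3},{"delta_pos":[0,0,0],"angular":[0,0,0],"fingers":0.2},{"delta_pos":[0,0,0],"angular":[0,0,0],"fingers":0.2},{"delta_pos":[0,0,0],"angular":[0,0,0],"fingers":0.2},{"delta_pos":[0,0,0],"angular":[0,0,0],"fingers":0.2}]' 60
```

```text
time_s: 5.5
eef_pos: [651.7, 163.8, 137.9]
ee_rot: [0.382, -0.045, 0.923, 0.019]
force: [-3.8, -1.9, 3.9]
grip_width: 0.204
grip_force: 4.1
```

Run:
```python
from h import *
W=cap("wrist"); cv2.imwrite("pics/w3.png",cv2.resize(W["pixels"][130:330,190:450],None,fx=2.5,fy=2.5))
```

```text
(no output)
```

View pics/w3.png

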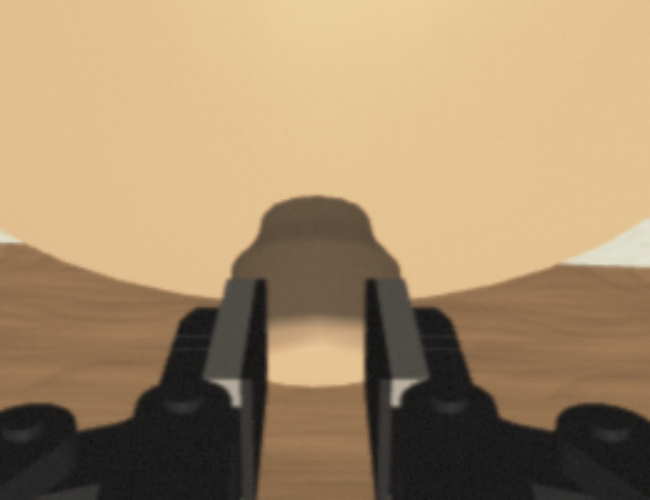

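The pads closed on the near side of the knob, so it is slightly farther forward than I estimated. I'll check by triangulating w1 against w2 while opening again.

```bash
python3 - <<'E'
from h import *
A=np.load("w1.npy",allow_pickle=True).item();B=np.load("w2.npy",allow_pickle=True).item();T=np.load("top0.npy",allow_pickle=True).item()
def seg(I):
    h=cv2.cvtColor(I["pixels"],cv2.COLOR_BGR2HSV); return h
for n,a,b in(("top end",(316.5,219.5),(316,285.5)),("foot",(316.5,183),(316,210.5)),("rimL",(238,165),(149,168)),("rimR",(396,165),(484,168))):
    print(n,tri(ray(A,*a),ray(B,*b)))
for X in((656,164,134.5),(664,164,134.5)):
    print(354*34/(B["R"]@X+B["t"])[2], 354*34/(A["R"]@X+A["t"])[2], 354*164/(B["R"]@(X[0],164,99)+B["t"])[2])
E
python3 -m jog '[{"delta_pos":[0,0,0],"angular":[0,0,0],"fingers":1},{"delta_pos":[0,0,0],"angular":[0,0,0],"fingers":1},{"delta_pos":[0,0,0],"angular":[0,0,0],"fingers":1},{"delta_pos":[0,0,0],"angular":[0,0,0],"fingers":1}]'
```

```text
top end (array([672.86147649, 164.87725988, 146.03161772]), np.float64(0.34401274838733137))
foot (array([655.93424026, 163.22720466, 112.78430715]), np.float64(0.3158689471444702))
rimL (array([644.89135065,  83.50131242, 101.48611486]), np.float64(2.9003123608579067))
rimR (array([629.01557798, 239.74210012, 101.88634686]), np.float64(3.0387828214923065))
71.99056883946808 34.15653787877529 314.9709719208393
69.10854209060514 33.49418761598997 303.49096787502265
time_s: 6.05
eef_pos: [651.5, 163.8, 137.5]
ee_rot: [0.381, -0.045, 0.923, 0.019]
force: [0.1, -0.2, -0.1]
grip_width: 0.993
grip_force: 0.0
```

```bash
python3 -m jog '[{"delta_pos":[5,0,-1],"angular":[0,0,0],"fingers":1},{"delta_pos":[11,1,-2],"angular":[0,0,0],"fingers":1},{"delta_pos":[11,1,-2],"angular":[0,0,0],"fingers":1},{"delta_pos":[11,1,-2],"angular":[0,0,0],"fingers":0.4},{"delta_pos":[11,1,-2],"angular":[0,0,0],"fingers":0.3},{"delta_pos":[11,1,-2],"angular":[0,0,0],"fingers":0.2},{"delta_pos":[11,1,-2],"angular":[0,0,0],"fingers":0.1},{"delta_pos":[11,1,-2],"angular":[0,0,0],"fingers":0.1},{"delta_pos":[11,1,-2],"angular":[0,0,0],"fingers":0.1}]' 60
```

```text
time_s: 7.18
eef_pos: [662.7, 164.8, 136.1]
ee_rot: [0.382, -0.045, 0.923, 0.019]
force: [-4.5, -0.8, 5.7]
grip_width: 0.318
grip_force: 59.2
```

```bash
python3 -m jog '[{"delta_pos":[0,0,0],"angular":[0,0,0],"fingers":1},{"delta_pos":[0,0,0],"angular":[0,0,0],"fingers":1},{"delta_pos":[0,0,0],"angular":[0,0,0],"fingers":1},{"delta_pos":[4,0,0],"angular":[0,0,0],"fingers":1},{"delta_pos":[8,1,0],"angular":[0,0,0],"fingers":1},{"delta_pos":[8,1,0],"angular":[0,0,0],"fingers":0.4},{"delta_pos":[8,1,0],"angular":[0,0,0],"fingers":0.3},{"delta_pos":[8,1,0],"angular":[0,0,0],"fingers":0.1},{"delta_pos":[8,1,0],"angular":[0,0,0],"fingers":0.1},{"delta_pos":[8,1,0],"angular":[0,0,0],"fingers":0.1}]' 60
python3 - <<'E'
from h import *
W=cap("wrist"); cv2.imwrite("pics/w4.png",cv2.resize(W["pixels"][130:330,190:450],None,fx=2.5,fy=2.5)); print(ctrl.sense()["joints"].round(2))
E
```

```text
time_s: 8.43
eef_pos: [670.6, 165.8, 135.9]
ee_rot: [0.382, -0.045, 0.923, 0.019]
force: [-2.4, -0.1, 3.7]
grip_width: 0.356
grip_force: 59.2
[ 0.06  0.48  1.74  0.18  0.14 -1.77]
```

View pics/w4.png

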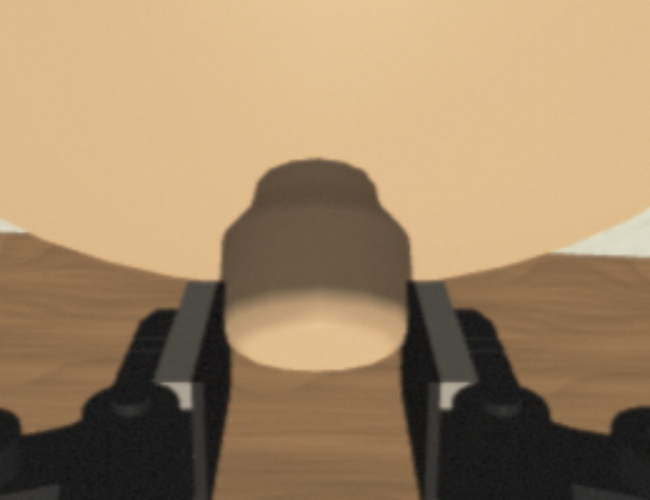

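The pads now straddle the knob, but only its upper half: the pad tips are at crop row 282 and the knob body spans rows 235–350. I'll go a little deeper and close again.

```bash
python3 -m jog '[{"delta_pos":[0,0,0],"angular":[0,0,0],"fingers":1},{"delta_pos":[0,0,0],"angular":[0,0,0],"fingers":1},{"delta_pos":[0,0,0],"angular":[0,0,0],"fingers":1},{"delta_pos":[2,0,-4],"angular":[0,0,0],"fingers":1},{"delta_pos":[3,0,-7],"angular":[0,0,0],"fingers":1},{"delta_pos":[3,0,-7],"angular":[0,0,0],"fingers":0.4},{"delta_pos":[3,0,-7],"angular":[0,0,0],"fingers":0.3},{"delta_pos":[3,0,-7],"angular":[0,0,0],"fingers":0.1},{"delta_pos":[3,0,-7],"angular":[0,0,0],"fingers":0.1},{"delta_pos":[3,0,-7],"angular":[0,0,0],"fingers":0.1}]' 60
```

```text
time_s: 9.72
eef_pos: [673.7, 165.8, 129.0]
ee_rot: [0.382, -0.045, 0.923, 0.019]
force: [-1.0, 0.3, 2.7]
grip_width: 0.368
grip_force: 59.7
```

```bash
python3 -m jog '[{"delta_pos":[0,0,0],"angular":[0,0,0],"fingers":1},{"delta_pos":[0,0,0],"angular":[0,0,0],"fingers":1},{"delta_pos":[0,0,0],"angular":[0,0,0],"fingers":1},{"delta_pos":[4,0,-1],"angular":[0,0,0],"fingers":1},{"delta_pos":[4,0,-1],"angular":[0,0,0],"fingers":1},{"delta_pos":[4,0,-1],"angular":[0,0,0],"fingers":0.4},{"delta_pos":[4,0,-1],"angular":[0,0,0],"fingers":0.3},{"delta_pos":[4,0,-1],"angular":[0,0,0],"fingers":0.1},{"delta_pos":[4,0,-1],"angular":[0,0,0],"fingers":0.1},{"delta_pos":[4,0,-1],"angular":[0,0,0],"fingers":0.1}]' 70
```

```text
time_s: 10.98
eef_pos: [677.7, 165.8, 128.0]
ee_rot: [0.382, -0.045, 0.923, 0.019]
force: [-1.6, 0.3, 1.7]
grip_width: 0.362
grip_force: 69.5
```

The width is unchanged, so this is the full knob diameter. Lifting slowly.

```bash
python3 -m jog '[{"delta_pos":[0,0,2],"angular":[0,0,0],"fingers":0.1},{"delta_pos":[0,0,5],"angular":[0,0,0],"fingers":0.1},{"delta_pos":[0,0,9],"angular":[0,0,0],"fingers":0.1},{"delta_pos":[0,0,14],"angular":[0,0,0],"fingers":0.1},{"delta_pos":[0,0,20],"angular":[0,0,0],"fingers":0.1},{"delta_pos":[0,0,25],"angular":[0,0,0],"fingers":0.1},{"delta_pos":[0,0,25],"angular":[0,0,0],"fingers":0.1}]'
python3 - <<'E'
from h import *
W=cap("wrist"); cv2.imwrite("pics/w5.png",W["pixels"])
for n in("scene",):
    c=cap(n); cv2.imwrite("pics/s5.png",c["pixels"])
E
```

```text
time_s: 11.85
eef_pos: [677.7, 165.8, 153.2]
ee_rot: [0.382, -0.045, 0.923, 0.019]
force: [0.1, -0.3, -4.2]
grip_width: 0.362
grip_force: 69.4
```

View pics/w5.png

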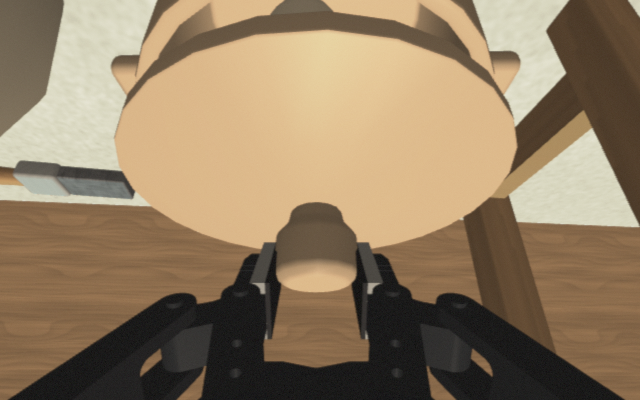

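The lid is held level by the knob, which is at (316,250) between the pads, and the wrist reads 4.2 N, about 0.43 kg. The beaker is just visible in the gap behind it. Withdrawing towards the robot, then up.

```bash
python3 -m jog '[{"delta_pos":[-8,-1,3],"angular":[0,0,0],"fingers":0.1},{"delta_pos":[-25,-2,6],"angular":[0,0,0],"fingers":0.1},{"delta_pos":[-48,-5,10],"angular":[0,0,0],"fingers":0.1},{"delta_pos":[-73,-7,12],"angular":[0,0,0],"fingers":0.1},{"delta_pos":[-98,-10,14],"angular":[0,0,0],"fingers":0.1},{"delta_pos":[-123,-12,16],"angular":[0,0,0],"fingers":0.1},{"delta_pos":[-148,-14,25],"angular":[0,0,0],"fingers":0.1},{"delta_pos":[-170,-16,45],"angular":[0,0,0],"fingers":0.1},{"delta_pos":[-185,-17,70],"angular":[0,0,0],"fingers":0.1},{"delta_pos":[-190,-18,95],"angular":[0,0,0],"fingers":0.1}]' && python3 -m jog '[{"delta_pos":[0,-10,20],"angular":[0,0,-0.03],"fingers":0.1},{"delta_pos":[0,-30,35],"angular":[0,0,-0.1],"fingers":0.1},{"delta_pos":[0,-60,40],"angular":[0,0,-0.17],"fingers":0.1},{"delta_pos":[0,-100,40],"angular":[0,0,-0.24],"fingers":0.1},{"delta_pos":[0,-140,40],"angular":[0,0,-0.31],"fingers":0.1},{"delta_pos":[0,-180,40],"angular":[0,0,-0.38],"fingers":0.1},{"delta_pos":[0,-220,40],"angular":[0,0,-0.45],"fingers":0.1},{"delta_pos":[-10,-260,40],"angular":[0,0,-0.52],"fingers":0.1},{"delta_pos":[-20,-300,40],"angular":[0,0,-0.6],"fingers":0.1},{"delta_pos":[-30,-340,40],"angular":[0,0,-0.68],"fingers":0.1}]'
```

```text
time_s: 13.2
eef_pos: [486.2, 147.8, 248.3]
ee_rot: [0.381, -0.045, 0.923, 0.019]
force: [0.8, 0.4, -4.0]
grip_width: 0.362
grip_force: 69.7
time_s: 14.45
eef_pos: [456.6, -193.1, 287.5]
ee_rot: [0.366, 0.266, 0.885, -0.11]
force: [0.8, 0.4, -4.9]
grip_width: 0.364
grip_force: 69.7
```

```bash
python3 -m jog '[{"delta_pos":[-4,-25,0],"angular":[0,0,-0.04],"fingers":0.1},{"delta_pos":[-10,-55,-10],"angular":[0,0,-0.08],"fingers":0.1},{"delta_pos":[-17,-85,-30],"angular":[0,0,-0.12],"fingers":0.1},{"delta_pos":[-23,-108,-55],"angular":[0,0,-0.15],"fingers":0.1},{"delta_pos":[-25,-119,-85],"angular":[0,0,-0.17],"fingers":0.1},{"delta_pos":[-25,-119,-115],"angular":[0,0,-0.17],"fingers":0.1},{"delta_pos":[-25,-119,-145],"angular":[0,0,-0.17],"fingers":0.1},{"delta_pos":[-25,-119,-165],"angular":[0,0,-0.17],"fingers":0.1},{"delta_pos":[-25,-119,-175],"angular":[0,0,-0.17],"fingers":0.1},{"delta_pos":[-25,-119,-175],"angular":[0,0,-0.17],"fingers":0.1}]'
python3 - <<'E'
from h import *
W=cap("wrist"); T=cap("top"); 
p,R=tool(); print(p.round(1),R.round(2).tolist())
a=cv2.resize(W["pixels"],(480,300)); b=cv2.resize(T["pixels"][150:260,360:500],None,fx=2.2,fy=2.2)
m=np.zeros((300,800,3),np.uint8); m[:,:480]=a; m[:b.shape[0],490:490+b.shape[1]]=b; cv2.imwrite("pics/b1.png",m)
np.save("wb.npy",W,allow_pickle=True)
for X in((524,-178,35),(544,-412,35),(324,-432,35),(304,-198,35)): print(np.round(proj(W,X)))
E
```

```text
time_s: 15.7
eef_pos: [439.0, -310.3, 131.2]
ee_rot: [0.342, 0.341, 0.864, -0.139]
force: [0.0, 0.1, -3.3]
grip_width: 0.365
grip_force: 70.1
[ 439.1 -310.5  131.6] [[-0.53, 0.69, 0.5], [0.49, 0.73, -0.47], [-0.69, -0.01, -0.73]]
[612.  62.]
[314. 214.]
[36. 98.]
[ 257. -673.]
```

View pics/b1.png

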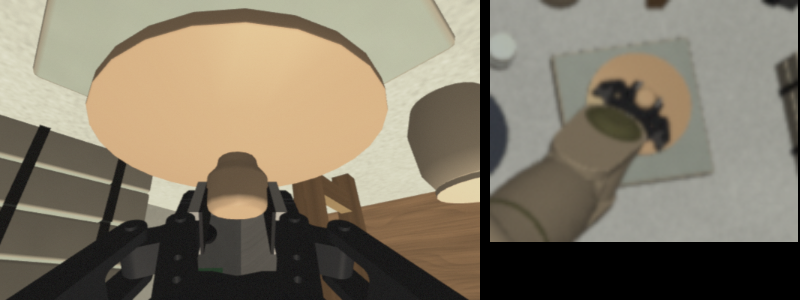

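The lid hangs knob up over the bat, but the pose stopped short: the TCP is at z 131, and I suspect joint 5 is near its limit. Checking joints.

```bash
python3 -c "
from h import *
print(ctrl.sense()['joints'].round(3))"
python3 -m jog '[{"delta_pos":[0,0,20],"angular":[0,0,0],"fingers":0.1},{"delta_pos":[0,0,40],"angular":[0,0,0.1],"fingers":0.1},{"delta_pos":[0,0,50],"angular":[0,0,0.2],"fingers":0.1},{"delta_pos":[0,1,60],"angular":[0,0,0.3],"fingers":0.1},{"delta_pos":[0,2,60],"angular":[0,0,0.4],"fingers":0.1},{"delta_pos":[1,3,60],"angular":[0,0,0.5],"fingers":0.1},{"delta_pos":[1,4,60],"angular":[0,0,0.6],"fingers":0.1},{"delta_pos":[1,4,60],"angular":[0,0,0.6],"fingers":0.1}]'
python3 -c "
from h import *
s=ctrl.sense();print(s['joints'].round(3),s['eef_pos'].round(1));print(tool()[1].round(3).tolist())"
```

```text
[-0.871  0.203  2.156  1.222  0.08  -2.881]
time_s: 16.8
eef_pos: [465.1, -294.8, 223.3]
ee_rot: [0.341, 0.091, 0.935, -0.034]
force: [-0.2, 0.1, -4.2]
grip_width: 0.364
grip_force: 70.3
[-1.015  0.099  1.94   0.77   0.741 -2.881] [ 465.1 -294.8  223.3]
[[-0.751, 0.193, 0.631], [0.146, 0.981, -0.125], [-0.644, -0.002, -0.765]]
```

```bash
python3 -m jog '[{"delta_pos":[0,0,10],"angular":[0,0,-0.1],"fingers":0.1},{"delta_pos":[0,0,20],"angular":[0,0,-0.2],"fingers":0.1},{"delta_pos":[0,0,30],"angular":[0,0,-0.32],"fingers":0.1},{"delta_pos":[0,0,40],"angular":[0,0,-0.44],"fingers":0.1},{"delta_pos":[0,0,40],"angular":[0,0,-0.57],"fingers":0.1},{"delta_pos":[0,0,40],"angular":[0,0,-0.7],"fingers":0.1},{"delta_pos":[0,0,40],"angular":[0,0,-0.83],"fingers":0.1},{"delta_pos":[0,0,40],"angular":[0,0,-0.96],"fingers":0.1},{"delta_pos":[0,0,40],"angular":[0,0,-1.08],"fingers":0.1},{"delta_pos":[0,0,40],"angular":[0,0,-1.2],"fingers":0.1}]'
cat >> h.py <<'E'
Rg=np.array([[-0.705,-.098,.702],[-.068,.995,.07],[-.706,.001,-.709]])
def to(heading,P,R0=Rg,h0=.1):
    p,R=tool(); Rt=Ro.from_euler("z",heading-h0).as_matrix()@R0
    print("delta",(np.array(P)-p).round(1),"rot",Ro.from_matrix(Rt@R.T).as_rotvec().round(3))
E
python3 -c "
from h import *
s=ctrl.sense();print(s['joints'].round(3),s['eef_pos'].round(1));print(tool()[1].round(3).tolist());to(-1.35,(426,-315,180))"
```

```text
time_s: 18.05
eef_pos: [464.4, -293.7, 261.9]
ee_rot: [0.263, 0.605, 0.719, -0.22]
force: [-0.7, -0.2, -4.6]
grip_width: 0.364
grip_force: 70.4
[-0.545  0.177  1.738 -0.698  0.853 -0.345] [ 464.4 -293.7  261.9]
[[-0.129, 0.985, 0.112], [0.755, 0.171, -0.634], [-0.643, 0.003, -0.765]]
delta [-38.4 -21.3 -81.9] rot [-0.083 -0.015  0.047]
```

Joints are comfortable now (j5 0.85, j6 −0.35), and a small level correction is due. Moving over the bat and down.

```bash
python3 -m jog '[{"delta_pos":[-8,-4,-10],"angular":[-0.04,-0.007,0.02],"fingers":0.1},{"delta_pos":[-20,-11,-30],"angular":[-0.083,-0.015,0.047],"fingers":0.1},{"delta_pos":[-31,-17,-55],"angular":[-0.083,-0.015,0.047],"fingers":0.1},{"delta_pos":[-38,-21,-80],"angular":[-0.083,-0.015,0.047],"fingers":0.1},{"delta_pos":[-38,-21,-105],"angular":[-0.083,-0.015,0.047],"fingers":0.1},{"delta_pos":[-38,-21,-130],"angular":[-0.083,-0.015,0.047],"fingers":0.1},{"delta_pos":[-38,-21,-150],"angular":[-0.083,-0.015,0.047],"fingers":0.1},{"delta_pos":[-38,-21,-160],"angular":[-0.083,-0.015,0.047],"fingers":0.1},{"delta_pos":[-38,-21,-165],"angular":[-0.083,-0.015,0.047],"fingers":0.1},{"delta_pos":[-38,-21,-165],"angular":[-0.083,-0.015,0.047],"fingers":0.1}]'
python3 -c "
from h import *
s=ctrl.sense();print(s['joints'].round(3));to(-1.35,(426,-315,72))
W=cap('wrist')
cv2.imwrite('pics/w7.png',W['pixels'])
h=cv2.cvtColor(W['pixels'],cv2.COLOR_BGR2HSV)
m=cv2.inRange(h,(8,60,110),(24,255,255)); n,l,st,ce=cv2.connectedComponentsWithStats(m)
i=1+st[1:,4].argmax(); print(st[i],ce[i])
ys,xs=np.where(l==i); 
for y in range(ys.min(),ys.max(),15): r=xs[ys==y]; print(y,r.min(),r.max(),end='; ')
"
```

```text
time_s: 19.3
eef_pos: [434.9, -314.7, 114.8]
ee_rot: [0.285, 0.581, 0.726, -0.232]
force: [-0.2, -0.1, -2.9]
grip_width: 0.362
grip_force: 70.6
[-0.618  0.349  2.003 -1.232  0.512  0.196]
delta [ -8.9  -0.3 -42.8] rot [-0.028 -0.014  0.001]
[  114    26   403   224 68058] [315.96320785 135.68219754]
26 324 328; 41 224 411; 56 184 456; 71 159 476; 86 141 497; 101 128 506; 116 120 512; 131 116 514; 146 116 516; 161 118 513; 176 125 506; 191 136 494; 206 152 478; 221 175 454; 236 209 421;
```

Now joint 4 is at its limit, because a 45° tilt is too shallow this low. I'll steepen the tool by about 12° about the pad axis at a heading near −0.95. The knob can then pivot between lightly gripping pads as the plug settles flat.

```bash
cat >> h.py <<'E'
def to2(hd,P,th,R0=Rg,h0=.1):
    to(hd,P,Ro.from_rotvec(th*np.array([-np.sin(h0),np.cos(h0),0])).as_matrix()@R0,h0)
E
python3 -c "
from h import *
to2(-.95,(438,-319,125),.21)"
```

```text
delta [ 3.2 -4.3 10.1] rot [0.168 0.067 0.399]
```

```bash
python3 -m jog '[{"delta_pos":[1,-1,10],"angular":[0.04,0.017,0.1],"fingers":0.1},{"delta_pos":[2,-2,10],"angular":[0.084,0.034,0.2],"fingers":0.1},{"delta_pos":[3,-3,10],"angular":[0.126,0.05,0.3],"fingers":0.1},{"delta_pos":[3,-4,10],"angular":[0.168,0.067,0.399],"fingers":0.1},{"delta_pos":[3,-4,0],"angular":[0.168,0.067,0.399],"fingers":0.1},{"delta_pos":[3,-4,-12],"angular":[0.168,0.067,0.399],"fingers":0.1},{"delta_pos":[3,-4,-20],"angular":[0.168,0.067,0.399],"fingers":0.1},{"delta_pos":[3,-4,-20],"angular":[0.168,0.067,0.399],"fingers":0.1}]'
python3 -c "
from h import *
s=ctrl.sense();print(s['joints'].round(3));to2(-.95,(438,-319,75),.21)"
```

```text
time_s: 20.35
eef_pos: [437.4, -318.0, 93.4]
ee_rot: [0.25, 0.44, 0.853, -0.129]
force: [-0.3, -0.0, -2.9]
grip_width: 0.36
grip_force: 70.6
[-0.806  0.312  2.031 -0.331  0.246 -1.125]
delta [  0.6  -1.  -18.4] rot [-0.002 -0.002  0.001]
```

```bash
python3 -c "
from h import *
to2(-.95,(438,-319,84),.11)"
```

```text
delta [ 0.6 -1.  -9.4] rot [-0.083 -0.06   0.001]
```

```bash
python3 -m jog '[{"delta_pos":[0,0,-1],"angular":[-0.03,-0.02,0],"fingers":0.1},{"delta_pos":[0,-1,-3],"angular":[-0.06,-0.04,0],"fingers":0.1},{"delta_pos":[0,-1,-6],"angular":[-0.083,-0.06,0],"fingers":0.1},{"delta_pos":[0,-1,-9],"angular":[-0.083,-0.06,0],"fingers":0.1},{"delta_pos":[0,-1,-9],"angular":[-0.083,-0.06,0],"fingers":0.1}]' 60
python3 -c "
from h import *
s=ctrl.sense();print(s['joints'].round(3));to2(-.95,(438,-319,75),.06)"
```

```text
time_s: 20.98
eef_pos: [437.8, -319.3, 85.3]
ee_rot: [0.295, 0.433, 0.839, -0.151]
force: [0.2, 0.7, -3.5]
grip_width: 0.364
grip_force: 70.6
[-0.8    0.33   2.1   -1.152  0.103 -0.301]
delta [  0.2   0.3 -10.3] rot [-0.04  -0.028  0.   ]
```

```bash
python3 -m jog '[{"delta_pos":[0,0,-1],"angular":[0.012,0.008,0],"fingers":0.1},{"delta_pos":[0,0,-2],"angular":[0.025,0.018,0],"fingers":0.1},{"delta_pos":[0,0,-3],"angular":[0.025,0.018,0],"fingers":0.1},{"delta_pos":[0,0,-4],"angular":[0.025,0.018,0],"fingers":0.1},{"delta_pos":[0,0,-4],"angular":[0.025,0.018,0],"fingers":0.1}]' 25; python3 -c "
from h import *
s=ctrl.sense();print(s['joints'].round(3),s['force'].round(1))"
python3 -m jog '[{"delta_pos":[0,0,-1],"angular":[0,0,0],"fingers":0.1},{"delta_pos":[0,0,-2],"angular":[0,0,0],"fingers":0.1},{"delta_pos":[0,0,-2],"angular":[0,0,0],"fingers":0.1}]'; python3 -c "
from h import *
s=ctrl.sense();print(s['joints'].round(3),s['force'].round(1))"
```

```text
time_s: 21.6
eef_pos: [437.6, -319.5, 81.3]
ee_rot: [0.281, 0.435, 0.843, -0.145]
force: [0.8, 0.1, -3.4]
grip_width: 0.361
grip_force: 70.6
[-0.803  0.338  2.084 -0.833  0.12  -0.621] [ 0.8  0.1 -3.4]
time_s: 21.98
eef_pos: [437.6, -319.6, 79.3]
ee_rot: [0.281, 0.435, 0.843, -0.145]
force: [-0.1, 0.9, -3.9]
grip_width: 0.366
grip_force: 70.6
[-0.803  0.342  2.085 -0.868  0.116 -0.586] [-0.1  0.9 -3.9]
```

```bash
python3 -m jog '[{"delta_pos":[0,0,-1],"angular":[0,0,0],"fingers":0.2},{"delta_pos":[0,0,-2],"angular":[0,0,0],"fingers":0.2},{"delta_pos":[0,0,-2],"angular":[0,0,0],"fingers":0.2}]' 25
python3 -m jog '[{"delta_pos":[0,0,-1],"angular":[0,0,0],"fingers":0.2},{"delta_pos":[0,0,-2],"angular":[0,0,0],"fingers":0.2},{"delta_pos":[0,0,-2],"angular":[0,0,0],"fingers":0.2}]'; python3 -c "
from h import *
s=ctrl.sense();print(s['joints'].round(3),s['force'].round(1))"
```

```text
time_s: 22.35
eef_pos: [437.8, -319.7, 77.5]
ee_rot: [0.282, 0.435, 0.843, -0.145]
force: [-0.3, 0.1, -1.4]
grip_width: 0.365
grip_force: 70.9
time_s: 22.72
eef_pos: [437.8, -319.7, 75.6]
ee_rot: [0.282, 0.435, 0.843, -0.145]
force: [-1.5, 1.5, 2.3]
grip_width: 0.368
grip_force: 71.5
[-0.803  0.351  2.087 -0.948  0.109 -0.505] [-1.5  1.5  2.3]
```

```bash
python3 -m jog '[{"delta_pos":[0,0,-1],"angular":[0,0,0],"fingers":0.36},{"delta_pos":[0,0,-2],"angular":[0,0,0],"fingers":0.36},{"delta_pos":[0,0,-2],"angular":[0,0,0],"fingers":0.36}]' 20
python3 -m jog '[{"delta_pos":[0,0,-1],"angular":[0,0,0],"fingers":0.36},{"delta_pos":[0,0,-1],"angular":[0,0,0],"fingers":0.36}]'; python3 -c "
from h import *
s=ctrl.sense();print(s['joints'].round(3),s['force'].round(1))"
```

```text
time_s: 23.1
eef_pos: [437.8, -319.7, 73.5]
ee_rot: [0.282, 0.435, 0.843, -0.145]
force: [-2.1, 2.5, 3.9]
grip_width: 0.365
grip_force: 72.0
time_s: 23.35
eef_pos: [437.8, -319.7, 72.6]
ee_rot: [0.282, 0.435, 0.843, -0.145]
force: [-2.5, 3.5, 5.6]
grip_width: 0.362
grip_force: 72.2
[-0.803  0.358  2.089 -1.015  0.104 -0.438] [-2.5  3.5  5.6]
```

```bash
python3 -m jog '[{"delta_pos":[0,0,-1],"angular":[0,0,0],"fingers":0.36},{"delta_pos":[0,0,-1.5],"angular":[0,0,0],"fingers":0.36},{"delta_pos":[0,0,-1.5],"angular":[0,0,0],"fingers":0.36}]' && python3 -m jog '[{"delta_pos":[0,0,0],"angular":[0,0,0],"fingers":0.4},{"delta_pos":[0,0,0],"angular":[0,0,0],"fingers":0.45},{"delta_pos":[0,0,0],"angular":[0,0,0],"fingers":0.6},{"delta_pos":[0,0,0],"angular":[0,0,0],"fingers":0.8},{"delta_pos":[0,0,0],"angular":[0,0,0],"fingers":1},{"delta_pos":[0,0,0],"angular":[0,0,0],"fingers":1}]'; python3 -c "
from h import *
W=cap('wrist'); np.save('w8.npy',W,allow_pickle=True)
h=cv2.cvtColor(W['pixels'],cv2.COLOR_BGR2HSV)
m=cv2.inRange(h,(8,60,110),(24,255,255)); n,l,st,ce=cv2.connectedComponentsWithStats(m)
i=1+st[1:,4].argmax(); print(st[i],ce[i])
ys,xs=np.where(l==i)
for y in range(ys.min(),ys.max(),15): r=xs[ys==y]; print(y,r.min(),r.max(),end='; ')
print(tool()[1][:,2])
t=np.linspace(0,6.28,60)
for c in ((432,-311),(436,-308),(438,-319)):
  P=np.array([proj(W,(c[0]+82*np.cos(a),c[1]+82*np.sin(a),48)) for a in t]); print(c,P.min(0).round(),P.max(0).round())
"
```

```text
time_s: 23.72
eef_pos: [437.7, -319.6, 70.9]
ee_rot: [0.282, 0.435, 0.843, -0.145]
force: [-2.2, 3.1, 4.1]
grip_width: 0.366
grip_force: 72.4
time_s: 24.48
eef_pos: [437.6, -319.6, 70.9]
ee_rot: [0.282, 0.435, 0.843, -0.145]
force: [0.8, 0.5, 0.5]
grip_width: 1.001
grip_force: 0.0
[  124    15   384   277 74643] [315.75331913 140.9111906 ]
15 316 331; 30 229 405; 45 193 441; 60 170 461; 75 154 480; 90 142 490; 105 133 500; 120 128 503; 135 124 506; 150 125 506; 165 127 504; 180 134 498; 195 142 490; 210 154 477; 225 171 460; 240 194 437; 255 227 403; 270 276 356; 285 288 343; [ 0.34865289 -0.48901129 -0.79956808]
(432, -311) [128.  31.] [504. 273.]
(436, -308) [140.  31.] [517. 273.]
(438, -319) [138.  63.] [495. 279.]
```

The lid's outline matches a flat plate centred at (432,−311), z 48, so it lies wholly on the bat, knob up. Backing off along the tool axis, then going back to the casserole with a steeper tool.

```bash
python3 -m jog '[{"delta_pos":[-5,7,12],"angular":[0,0,0],"fingers":1},{"delta_pos":[-14,20,32],"angular":[0,0,0],"fingers":1},{"delta_pos":[-24,34,56],"angular":[0,0,0],"fingers":1},{"delta_pos":[-35,49,90],"angular":[0,0,0],"fingers":1},{"delta_pos":[-35,60,130],"angular":[0,0,0],"fingers":1},{"delta_pos":[-20,80,180],"angular":[0,0,0.1],"fingers":1},{"delta_pos":[0,110,230],"angular":[0,0,0.2],"fingers":1},{"delta_pos":[20,150,250],"angular":[0,0,0.3],"fingers":1},{"delta_pos":[30,190,250],"angular":[0,0,0.4],"fingers":1},{"delta_pos":[40,230,250],"angular":[0,0,0.5],"fingers":1}]'; python3 -c "
from h import *
print(ctrl.sense()['joints'].round(2)); to2(.1,(520,148,270),.26)"
```

```text
time_s: 25.78
eef_pos: [477.7, -88.2, 321.1]
ee_rot: [0.309, 0.211, 0.925, -0.07]
force: [0.0, -1.1, 0.3]
grip_width: 0.998
grip_force: 0.0
[-0.41 -0.16  1.9  -0.03  0.76 -1.52]
delta [ 42.3 236.2 -51.1] rot [0.021 0.121 0.547]
```

```bash
python3 -m jog '[{"delta_pos":[5,40,0],"angular":[0.003,0.02,0.09],"fingers":1},{"delta_pos":[10,80,0],"angular":[0.007,0.04,0.18],"fingers":1},{"delta_pos":[20,120,0],"angular":[0.01,0.06,0.27],"fingers":1},{"delta_pos":[30,160,-10],"angular":[0.014,0.08,0.36],"fingers":1},{"delta_pos":[36,200,-25],"angular":[0.018,0.1,0.45],"fingers":1},{"delta_pos":[42,236,-51],"angular":[0.021,0.121,0.547],"fingers":1},{"delta_pos":[42,236,-51],"angular":[0.021,0.121,0.547],"fingers":1},{"delta_pos":[42,236,-51],"angular":[0.021,0.121,0.547],"fingers":1}]'
python3 - <<'E'
from h import *
print(ctrl.sense()['joints'].round(2)); to2(.1,(520,148,270),.26)
W=cap('wrist');np.save('w9.npy',W,allow_pickle=True);T=cap('top');cv2.imwrite('pics/w9.png',W["pixels"])
print("expected beaker rim px",proj(W,(664,164,88)),"pot rim",[np.round(proj(W,(664+a,164+b,96))) for a,b in((75,0),(-75,0),(0,75),(0,-75))])
m=np.zeros((400,800,3),np.uint8);m[:,:640]=W["pixels"];b=T["pixels"][115:255,360:520];m[:140,640:]=b;cv2.imwrite('pics/v9.png',m)
E
```

```text
time_s: 26.78
eef_pos: [519.8, 145.9, 270.5]
ee_rot: [0.259, -0.045, 0.965, 0.012]
force: [0.1, -0.3, 0.4]
grip_width: 0.997
grip_force: 0.0
[ 0.04  0.05  1.79  0.03  0.78 -1.64]
delta [ 0.2  2.1 -0.5] rot [0.001 0.001 0.004]
expected beaker rim px (np.float64(320.88353980632274), np.float64(191.66845813165264)) pot rim [array([315., 238.]), array([329., 142.]), array([388., 201.]), array([252., 192.])]
```

View pics/v9.png

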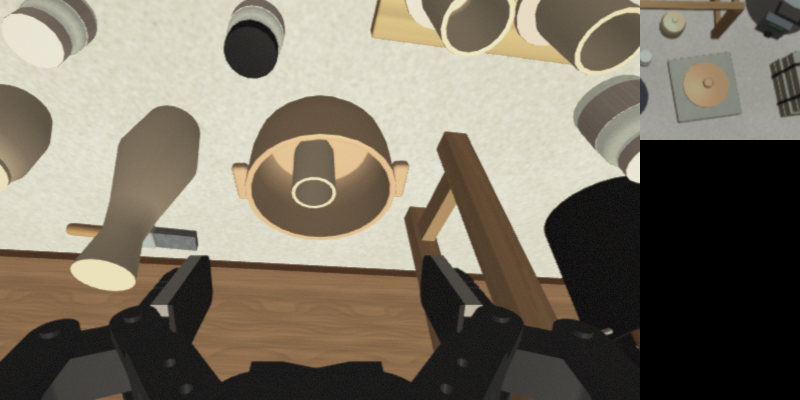

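The wrist view shows the beaker's cream rim centred at (314.5,192.5) inside the open pot, whose rim spans columns 245–397. The top inset shows the lid flat, with its knob centred on the bat. Computing the grasp.

Run:
```python
from h import *
W=np.load('w9.npy',allow_pickle=True).item()
b=onz(W,314.5,192.5,88); print("beaker",b, "dist width",354*50/(W["R"]@b+W["t"])[2])
print("pot",onz(W,321,187.5,96), [onz(W,u,v,96).round() for u,v in((321,239),(321,136))])
print(tool()[1][:,2].round(3))
```

```text
beaker [665.98920948 157.05492436  88.        ] dist width 44.86200490904127
pot [649.58856706 162.54699483  96.        ] [array([740., 172.,  96.]), array([583., 156.,  96.])]
[ 0.499  0.047 -0.866]
```

```bash
python3 -m jog '[{"delta_pos":[38,2,-30],"angular":[0,0,0],"fingers":0.8},{"delta_pos":[76,5,-63],"angular":[0,0,0],"fingers":0.8},{"delta_pos":[96,7,-98],"angular":[0,0,0],"fingers":0.8},{"delta_pos":[111,9,-123],"angular":[0,0,0],"fingers":0.8},{"delta_pos":[121,9,-141],"angular":[0,0,0],"fingers":0.8},{"delta_pos":[121,9,-141],"angular":[0,0,0],"fingers":0.8}]'
python3 - <<'E'
from h import *
s=ctrl.sense(); print(s["joints"].round(2),s["grip_width"])
W=cap('wrist');np.save('w10.npy',W,allow_pickle=True)
print("pred rim centre",proj(W,(666,157,88)), "L/R",proj(W,(666,182,88)),proj(W,(666,132,88)))
g=cv2.cvtColor(W["pixels"],cv2.COLOR_BGR2HSV)
m=cv2.inRange(g,(15,15,185),(40,110,255)); 
n,l,st,ce=cv2.connectedComponentsWithStats(m)
for i in range(1,n):
    if st[i,4]>150 : print(st[i],ce[i].round(),g[l==i].mean(0).round())
E
```

```text
time_s: 27.62
eef_pos: [640.6, 154.5, 128.2]
ee_rot: [0.257, -0.045, 0.965, 0.012]
force: [-0.7, 0.1, 0.6]
grip_width: 0.799
grip_force: 0.0
[ 0.05  0.46  1.65  0.04  0.51 -1.65] 0.7988727021690992
pred rim centre (np.float64(317.6256652913742), np.float64(221.60002476825733)) L/R (np.float64(359.5039897857572), np.float64(224.14675721412428)) (np.float64(275.06877655073913), np.float64(219.0120270233749))
[    0     0   640   300 93288] [317. 103.] [ 26.  28. 230.]
[ 274  193   84   54 1014] [316. 218.] [ 24.  49. 231.]
[ 497  210  139  111 7116] [567. 280.] [ 26.  28. 225.]
[ 233  271  169   40 3166] [315. 296.] [ 24.  36. 229.]
```

The predicted rim (317.6,221.6; width 84) matches what was measured (316,220; width 84). Going in and closing gently.

```bash
python3 -m jog '[{"delta_pos":[8,0,-14],"angular":[0,0,0],"fingers":0.8},{"delta_pos":[16,1,-27],"angular":[0,0,0],"fingers":0.8},{"delta_pos":[23,1,-40],"angular":[0,0,0],"fingers":0.8},{"delta_pos":[30,2,-51],"angular":[0,0,0],"fingers":0.8},{"delta_pos":[30,2,-51],"angular":[0,0,0],"fingers":0.8},{"delta_pos":[30,2,-51],"angular":[0,0,0],"fingers":0.65},{"delta_pos":[30,2,-51],"angular":[0,0,0],"fingers":0.55},{"delta_pos":[30,2,-51],"angular":[0,0,0],"fingers":0.4},{"delta_pos":[30,2,-51],"angular":[0,0,0],"fingers":0.4},{"delta_pos":[30,2,-51],"angular":[0,0,0],"fingers":0.4}]' 25
```

```text
time_s: 28.92
eef_pos: [671.1, 157.5, 78.9]
ee_rot: [0.259, -0.046, 0.965, 0.012]
force: [-1.7, 0.6, 6.5]
grip_width: 0.544
grip_force: 25.3
```

```bash
python3 -m jog '[{"delta_pos":[0,0,3],"angular":[0,0,0],"fingers":0.4},{"delta_pos":[0,0,8],"angular":[0,0,0],"fingers":0.4},{"delta_pos":[0,0,16],"angular":[0,0,0],"fingers":0.4},{"delta_pos":[0,0,26],"angular":[0,0,0],"fingers":0.4},{"delta_pos":[0,0,40],"angular":[0,0,0],"fingers":0.4},{"delta_pos":[0,0,55],"angular":[0,0,0],"fingers":0.4},{"delta_pos":[0,0,55],"angular":[0,0,0],"fingers":0.4}]'
python3 - <<'E'
from h import *
s=ctrl.sense(); print(s["joints"].round(2),s["force"].round(1)); p,R=tool()
W=cap('wrist');np.save('w11.npy',W,allow_pickle=True);cv2.imwrite('pics/w11.png',W["pixels"])
g=cv2.cvtColor(W["pixels"],cv2.COLOR_BGR2HSV)
m=cv2.inRange(g,(15,15,185),(40,110,255)); m[:,:230]=0;m[:,410:]=0
n,l,st,ce=cv2.connectedComponentsWithStats(m)
for i in range(1,n):
    if st[i,4]>100 : print(st[i],ce[i].round(),g[l==i].mean(0).round())
for dx,dz in((-5,9),(-5,15),(-5,-69)): 
    X=p+np.array([dx,0,dz]); print("pred",proj(W,X),proj(W,X+[0,25,0]))
E
```

```text
time_s: 29.8
eef_pos: [671.3, 157.4, 134.9]
ee_rot: [0.26, -0.046, 0.965, 0.012]
force: [0.1, -0.8, -0.9]
grip_width: 0.55
grip_force: 25.4
[ 0.05  0.51  1.55  0.04  0.55 -1.64] [ 0.1 -0.8 -0.9]
[  230    11   180   145 20002] [325.  75.] [ 21.  79. 238.]
[ 261  232  111   61 1858] [319. 264.] [ 24.  43. 232.]
[230 234  18  23 230] [236. 245.] [ 23.  49. 230.]
[391 243  19  20 186] [403. 251.] [ 22.  57. 231.]
pred (np.float64(319.0109711955001), np.float64(264.2551926143733)) (np.float64(376.05702568571326), np.float64(267.29366548575274))
pred (np.float64(319.08686105428427), np.float64(276.50084758933684)) (np.float64(377.7030544395713), np.float64(279.483822826062))
pred (np.float64(318.30120007135434), np.float64(149.72589401337052)) (np.float64(360.61305233801994), np.float64(152.91871023259685))
```

The beaker is off the floor: −0.9 N, and its rim at (319,262) matches an upright hold. Lifting out in an arc that keeps the wrist clear of the deck edge.

```bash
python3 -m jog '[{"delta_pos":[-6,0,8],"angular":[0,0,0],"fingers":0.4},{"delta_pos":[-15,0,19],"angular":[0,0,0],"fingers":0.4},{"delta_pos":[-26,-1,31],"angular":[0,0,0],"fingers":0.4},{"delta_pos":[-36,-1,42],"angular":[0,0,0],"fingers":0.4},{"delta_pos":[-48,-2,52],"angular":[0,0,0],"fingers":0.4},{"delta_pos":[-65,-3,60],"angular":[0,0,0],"fingers":0.4},{"delta_pos":[-87,-4,67],"angular":[0,0,0],"fingers":0.4},{"delta_pos":[-110,-4,76],"angular":[0,0,0],"fingers":0.4},{"delta_pos":[-135,-4,86],"angular":[0,0,0],"fingers":0.4},{"delta_pos":[-160,-2,95],"angular":[0,0,0],"fingers":0.4}]' && python3 -m jog '[{"delta_pos":[-20,10,2],"angular":[0,0,0.04],"fingers":0.4},{"delta_pos":[-42,25,3],"angular":[0,0,0.09],"fingers":0.4},{"delta_pos":[-64,40,3],"angular":[0,0,0.14],"fingers":0.4},{"delta_pos":[-86,55,3],"angular":[0,0,0.19],"fingers":0.4},{"delta_pos":[-106,70,3],"angular":[0,0,0.24],"fingers":0.4},{"delta_pos":[-123,84,3],"angular":[0,0,0.28],"fingers":0.4},{"delta_pos":[-135,95,2],"angular":[0,0,0.31],"fingers":0.4},{"delta_pos":[-141,101,0],"angular":[0,0,0.33],"fingers":0.4},{"delta_pos":[-143,104,-10],"angular":[0,0,0.35],"fingers":0.4},{"delta_pos":[-143,104,-20],"angular":[0,0,0.35],"fingers":0.4}]'; python3 -c "
from h import *
s=ctrl.sense(); print(s['joints'].round(2),s['force'].round(1)); to2(.45,(369,259,130),.26)"
```

```text
time_s: 31.1
eef_pos: [509.3, 155.3, 228.5]
ee_rot: [0.258, -0.046, 0.965, 0.012]
force: [0.2, 0.2, -0.1]
grip_width: 0.548
grip_force: 25.4
time_s: 32.35
eef_pos: [367.7, 259.2, 206.9]
ee_rot: [0.252, -0.213, 0.942, 0.057]
force: [0.2, 0.0, 0.2]
grip_width: 0.549
grip_force: 25.4
[ 0.31 -0.1   2.11  0.11  0.62 -1.78] [0.2 0.  0.2]
delta [  1.3  -0.2 -76.9] rot [ 0.001 -0.001  0.003]
```

```bash
python3 -m jog '[{"delta_pos":[1,0,-15],"angular":[0,0,0],"fingers":0.4},{"delta_pos":[2,0,-35],"angular":[0,0,0],"fingers":0.4},{"delta_pos":[2,0,-55],"angular":[0,0,0],"fingers":0.4},{"delta_pos":[2,0,-75],"angular":[0,0,0],"fingers":0.4},{"delta_pos":[2,0,-90],"angular":[0,0,0],"fingers":0.4},{"delta_pos":[2,0,-98],"angular":[0,0,0],"fingers":0.4},{"delta_pos":[2,0,-100],"angular":[0,0,0],"fingers":0.4}, {"delta_pos":[2,0,-100],"angular":[0,0,0],"fingers":0.4}]'
python3 - <<'E'
from h import *
s=ctrl.sense(); print(s['joints'].round(2),s['force'].round(1)); to2(.45,(369,259,98),.26)
W=cap('wrist');p,R=tool()
g=cv2.cvtColor(W["pixels"],cv2.COLOR_BGR2HSV)
m=cv2.inRange(g,(15,15,185),(40,110,255)); m[:,:255]=0;m[:,380:]=0;m[:225]=0
n,l,st,ce=cv2.connectedComponentsWithStats(m)
for i in range(1,n):
    if st[i,4]>100 : print(st[i],ce[i].round())
h=np.array([np.cos(.45),np.sin(.45),0])
print("pred rim",proj(W,p-5*h+[0,0,9]))
# setter: rays of light disc below
print("setter px",[np.round(proj(W,(364.7+a,256.8+b,26))) for a,b in((36,0),(-36,0),(0,36),(0,-36))])
E
```

```text
time_s: 33.35
eef_pos: [369.9, 259.4, 108.1]
ee_rot: [0.252, -0.213, 0.942, 0.057]
force: [0.6, 0.6, 0.1]
grip_width: 0.542
grip_force: 25.4
[ 0.31  0.1   2.24  0.23  0.29 -1.91] [0.6 0.6 0.1]
delta [ -0.9  -0.4 -10.1] rot [0.001 0.    0.003]
[ 261  232  119  135 5471] [315. 312.]
[255 313  26  29 180] [271. 327.]
pred rim (np.float64(318.5668698267495), np.float64(265.2285240973055))
setter px [array([295., 175.]), array([347.,  87.]), array([368., 156.]), array([261., 114.])]
```

```bash
python3 -m jog '[{"delta_pos":[0,0,-2],"angular":[0,0,0],"fingers":0.4},{"delta_pos":[0,0,-4],"angular":[0,0,0],"fingers":0.4},{"delta_pos":[0,0,-6],"angular":[0,0,0],"fingers":0.4},{"delta_pos":[0,0,-8],"angular":[0,0,0],"fingers":0.4},{"delta_pos":[0,0,-8],"angular":[0,0,0],"fingers":0.4}]'; python3 -m jog '[{"delta_pos":[0,0,-1],"angular":[0,0,0],"fingers":0.4},{"delta_pos":[0,0,-2],"angular":[0,0,0],"fingers":0.4},{"delta_pos":[0,0,-2],"angular":[0,0,0],"fingers":0.4}]'
```

```text
time_s: 34.02
eef_pos: [369.6, 259.4, 99.7]
ee_rot: [0.252, -0.213, 0.942, 0.057]
force: [0.4, 1.2, -0.5]
grip_width: 0.546
grip_force: 25.4
time_s: 34.4
eef_pos: [369.6, 259.4, 97.8]
ee_rot: [0.252, -0.213, 0.942, 0.057]
force: [0.7, -0.2, -0.2]
grip_width: 0.549
grip_force: 25.4
```

```bash
python3 -m jog '[{"delta_pos":[0,0,-0.5],"angular":[0,0,0],"fingers":0.4},{"delta_pos":[0,0,-1],"angular":[0,0,0],"fingers":0.4},{"delta_pos":[0,0,-1],"angular":[0,0,0],"fingers":0.4}]'; python3 -m jog '[{"delta_pos":[0,0,-0.5],"angular":[0,0,0],"fingers":0.4},{"delta_pos":[0,0,-1],"angular":[0,0,0],"fingers":0.4},{"delta_pos":[0,0,-1],"angular":[0,0,0],"fingers":0.4}]'
```

```text
time_s: 34.78
eef_pos: [370.0, 259.5, 97.3]
ee_rot: [0.253, -0.213, 0.942, 0.057]
force: [-1.7, -0.7, 4.7]
grip_width: 0.546
grip_force: 26.3
time_s: 35.15
eef_pos: [370.9, 259.8, 97.3]
ee_rot: [0.254, -0.213, 0.942, 0.057]
force: [-3.2, -0.9, 13.2]
grip_width: 0.55
grip_force: 27.7
```

Touched down. Easing the pressure, then opening and backing out.

```bash
python3 -m jog '[{"delta_pos":[0,0,1],"angular":[0,0,0],"fingers":0.4},{"delta_pos":[0,0,1.5],"angular":[0,0,0],"fingers":0.4},{"delta_pos":[0,0,1.5],"angular":[0,0,0],"fingers":0.56},{"delta_pos":[0,0,1.5],"angular":[0,0,0],"fingers":0.6},{"delta_pos":[0,0,1.5],"angular":[0,0,0],"fingers":0.7},{"delta_pos":[0,0,1.5],"angular":[0,0,0],"fingers":0.8},{"delta_pos":[0,0,1.5],"angular":[0,0,0],"fingers":0.85},{"delta_pos":[0,0,1.5],"angular":[0,0,0],"fingers":0.85}]' && python3 -m jog '[{"delta_pos":[-4,-2,8],"angular":[0,0,0],"fingers":0.85},{"delta_pos":[-11,-5,22],"angular":[0,0,0],"fingers":0.85},{"delta_pos":[-20,-10,40],"angular":[0,0,0],"fingers":0.85},{"delta_pos":[-31,-15,62],"angular":[0,0,0],"fingers":0.85},{"delta_pos":[-42,-20,85],"angular":[0,0,0],"fingers":0.85},{"delta_pos":[-45,-50,120],"angular":[0,0,0],"fingers":0.85},{"delta_pos":[-40,-90,150],"angular":[0,0,0],"fingers":0.85},{"delta_pos":[-30,-130,170],"angular":[0,0,0],"fingers":0.85},{"delta_pos":[-20,-170,180],"angular":[0,0,0],"fingers":0.85},{"delta_pos":[-10,-200,180],"angular":[0,0,0],"fingers":0.85}]'
python3 - <<'E'
from h import *
T0=np.load("top0.npy",allow_pickle=True).item();S0=np.load("scene0.npy",allow_pickle=True).item()
T=cap("top");S=cap("scene")
for n,c,c0,X in(("top",T,T0,(364.7,256.8)),("scene",S,S0,(364.7,256.8))):
    d=cv2.absdiff(c["pixels"],c0["pixels"]).max(2); m=(cv2.GaussianBlur(d,(3,3),0)>25).astype(np.uint8)
    k,l,st,ce=cv2.connectedComponentsWithStats(m)
    print(n,"pred foot/rim/setter",np.round(proj(c,X+(26,))),np.round(proj(c,X+(106,))),"cup rim at x+104",np.round(proj(c,(468,253,106))),"lid",np.round(proj(c,(432,-311,48))))
    print([(*st[i],) for i in range(1,k) if st[i,4]>12])
g=cv2.cvtColor(T["pixels"],cv2.COLOR_BGR2HSV)
# beaker rim vs setter ring in top: dark interior centroid of each cup
sub=(g[175:240,222:290,2]<110).astype(np.uint8); k,l,st,ce=cv2.connectedComponentsWithStats(sub)
print([((ce[i]+[222,175]).round(1).tolist(),st[i].tolist()) for i in range(1,k) if st[i,4]>15])
E
```

```text
time_s: 36.15
eef_pos: [369.7, 259.4, 97.4]
ee_rot: [0.252, -0.213, 0.942, 0.057]
force: [-0.4, -0.1, -0.2]
grip_width: 0.853
grip_force: 0.0
time_s: 37.4
eef_pos: [359.7, 57.6, 278.6]
ee_rot: [0.253, -0.212, 0.942, 0.056]
force: [1.0, 0.4, 0.8]
grip_width: 0.848
grip_force: 0.0
top pred foot/rim/setter [268. 219.] [266. 216.] cup rim at x+104 [267. 187.] lid [427. 198.]
[(np.int32(272), np.int32(122), np.int32(43), np.int32(27), np.int32(430)), (np.int32(288), np.int32(130), np.int32(10), np.int32(7), np.int32(32)), (np.int32(336), np.int32(179), np.int32(237), np.int32(148), np.int32(14786)), (np.int32(338), np.int32(202), np.int32(14), np.int32(10), np.int32(89)), (np.int32(259), np.int32(210), np.int32(17), np.int32(17), np.int32(172)), (np.int32(190), np.int32(213), np.int32(161), np.int32(187), np.int32(13415)), (np.int32(410), np.int32(217), np.int32(6), np.int32(5), np.int32(15)), (np.int32(334), np.int32(267), np.int32(23), np.int32(41), np.int32(547)), (np.int32(364), np.int32(316), np.int32(17), np.int32(41), np.int32(312)), (np.int32(325), np.int32(343), np.int32(36), np.
[... 557 characters left out ...]
.int32(341)), (np.int32(400), np.int32(110), np.int32(92), np.int32(85), np.int32(4224)), (np.int32(240), np.int32(128), np.int32(41), np.int32(32), np.int32(1027)), (np.int32(355), np.int32(227), np.int32(19), np.int32(26), np.int32(380)), (np.int32(243), np.int32(237), np.int32(36), np.int32(24), np.int32(556)), (np.int32(240), np.int32(273), np.int32(8), np.int32(12), np.int32(40))]
[([235.7, 184.4], [10, 6, 10, 10, 54]), ([266.0, 184.9], [40, 7, 11, 9, 48]), ([242.2, 192.2], [14, 11, 11, 10, 43]), ([270.6, 194.0], [42, 15, 12, 7, 35]), ([234.0, 213.7], [9, 35, 9, 10, 46]), ([264.3, 213.9], [39, 36, 10, 9, 37]), ([241.7, 220.9], [14, 40, 10, 10, 38]), ([270.7, 222.7], [44, 43, 9, 8, 26])]
```

The new beaker's rim and foot line up with the setter in both views, with the same upright look as its neighbours. Nothing changed elsewhere except at the casserole, bat and arm. Handing in.

```bash
python3 -c "
from rig import ctrl
print(ctrl.finish_job())"
```

```text
the job is handed in; nothing more can be done
None
```

I laid the lid knob up on the bat, then set the beaker upright on the empty setter; I handed the job in at about 37 s, before any verdict came back, and the final camera views showed nothing else moved.

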